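# Find the gap that takes the feeler gauge

## Robot

A 6-joint arm with a two-finger parallel gripper is mounted at the origin on the work surface. World frame = base frame: x ahead of the robot, y to its left, z up, the work surface at z = 0. Lengths are in m, angles in rad, forces in N, time in s.
With the tool pointing down it reaches from about 0.35 to 0.975 m from the base axis. Payload 4.9 kg.
Tool frame: the origin (TCP) lies between the finger pads; the fingertips stand 25 mm ahead of it and the grasp point (between the pads) lies 6 mm ahead of it (ctrl.tip_reach is the distance from the TCP to the fingertips, in m); z points along the fingers, y is the direction in which the jaws open and shut (so a half turn about z gives the same grasp; the last joint's range is limited). The gripper opens to 85 mm and grips with 20 to 120 N. Pads are 22 mm wide; open, the fingers measure 114 mm over their backs; the gripper's body (76 mm by 85 mm) begins 54 mm behind the grasp point. The pads swing forward as they close: fully open they stand 13 mm farther back than shut.
Start: joints at [-1.279, 0.053, 1.613, -0, 1.476, -0.119], TCP at [0.25, -0.573, 0.256] pointing down, gripper open.
Joint ranges: [-3.01, 3.01], [-1.01, 2.22], [0.06, 2.58], [-1.02, 4.17], [0.09, 2.62], [-3.14, 3.14]. Speed limits (rad/s): [2.57, 2.57, 3.14, 3.14, 3.14, 3.14].

## Interface

Orientations are given as a rotation vector (axis times angle).
In Python, from station import get_obs, get_image, camera_params, order, ctrl gives the robot as it stands.
- The arm moves only by the tool move_arm, never from a script. Its argument "deltas" is one flat list of numbers, 5 for each row, row after row: the opening, from -1 (shut) to 1 (fully open), so that 0 is half open, then the shift along the tool's x, y, z in m, then the turn about the tool's z in degrees. In form: [fingers, tx, ty, tz, turn, fingers, tx, ty, tz, turn, ...]. A call has 1 to 10 rows; each row is the pose to reach, as a shift and turn from the pose measured when the call began, along the tool's axes at that moment; what a row does not reach only later rows make up. A row lasts 1/10 s, in which the tool goes at most 50 mm and 8.59 degrees, less where a joint would pass 70% of its speed; a pose out of reach is approached as far as the arm can. A call with a gripper value outside its range is refused whole. The fingers move at their own pace and stop on an object; "force" is the grip in N (left out, the last holds). Time passes only in rows, so rows that repeat a pose let the fingers close. It gives the time, the measured TCP pose, the force and the opening at its end, in the units of the state.
- get_obs(): the state, without advancing time (a new reading comes with each control period).
- get_image(name): name is "scene" or "top" or "wrist"; returns the picture (480x640x3 uint8, red, green, blue); there is no depth.
- camera_params(name): a dict with "camera_matrix" (3x3 intrinsics, pixels), "extrinsics" (4x4, takes a point from camera to world coordinates); the wrist camera has in their place "tool_from_camera" (4x4, takes a point from camera to tool coordinates, whose origin is the TCP and whose axes are the flange's). Camera axes: x right, y up, looking along -z (the intrinsics and any distortion apply to the point x, -y, -z); pixel columns grow to the right and rows downward; lengths in m; the calibration is good to about 2 mm. A picture is of the moment at which its call begins: read the wrist's pose just before it. camera_params takes no time and is no camera call.
- order.finish_job(): hands the job in, once; it reports no verdict.
The state is a dict: "t": time; "q": joint angles; "dq": joint speeds; "effort": joint torques, N m; "tool_pos": TCP position; "tool_rot": TCP orientation; "contact_force": force on the tool from outside, world axes, zero at the start; "wrist_torque": the same for the moment, N m; "opening": finger opening in m.
Only numpy, scipy, OpenCV 4.12 (cv2) and the standard library are available. Lean on these libraries where they do the work, as an engineer would, in place of code of your own. Each camera call takes 0.05 s, during which the arm holds its last target. There are 200 camera calls.

## Task

The three gaps in the green clamp fixture look alike, but only one is wide enough all the way down; the other two are too tight lower down, where it cannot be seen. Take the feeler gauge by its orange handle out of its stand and slide its blade down into each gap in turn, starting with the one nearest the stand, until you feel that it passes or jams, gently and never forcing it, and draw it out again. Then push it fully home, shoulder down on the jaws, in the gap that takes it, let go and leave it standing there; do not disturb the wrench, the tin or the spray can.

Things in the scene. Friction and masses are not known exactly. Their poses are not given: they have to be found in the camera images.
- gauge_grip (a point): centre of the orange plastic handle of the feeler gauge (loose, 0.12 kg, stands upright). The handle is a block 26 (x) x 22 (y) x 60 mm (z); below its flat underside (the shoulder, 30 mm under this point) hangs a blunt steel blade 20 mm wide (x), 4 mm thick (y) and 45 mm long. x is along the blade's width, y across its thickness, z up along the gauge.
- gauge_tip (a point): middle of the lower end of the gauge's blade, 75 mm below gauge_grip; axes as there
- stand_top (a point): centre of the top of the gauge's stand, a fixed grey block 60 (x) x 50 (y) x 55 mm high with a pocket 26 x 8 mm, 51 mm deep, in which the gauge's blade starts, shoulder resting on the top; x along the pocket. The gauge is drawn straight up.
- fixture: fixed clamp fixture with a green base plate 90 (x) x 240 (y) x 12 mm carrying three pairs of steel jaws 75 mm apart along y, the gap ends closed by green plates. Origin under the centre of the base, on the bench; z up. Each gap is a slot 40 mm long (x) and 5.6 mm wide (y), open at the top and 48 mm deep, its long edges bevelled at the mouth, 3 mm wide and 6 mm deep. 
- gap0 (a point): centre of the mouth of the first (-y end, nearest the stand) gap, level with the jaw tops, 60 mm above the bench (x along the gap, y across it, z up). In every gap a sloping brass spring leaf, 7 to 22 mm below the mouth, stands 3.5 mm in from the -y side; the blade pushes it aside and from there on drags with roughly 2 to 7 N all the way down.
- gap1 (a point): centre of the mouth of the middle gap, level with the jaw tops, 60 mm above the bench (x along the gap, y across it, z up). In two of the three gaps, not known which, a hidden step 28 mm below the mouth leaves only 2.6 mm and the blade stops hard there; over 32 N between gauge and fixture or step counts as forcing.
- gap2 (a point): centre of the mouth of the last (+y end) gap, level with the jaw tops, 60 mm above the bench (x along the gap, y across it, z up). In the one gap without a step, which may be any of the three, the blade goes down its full 45 mm until the shoulder meets the jaws.
- wrench: bystander: steel wrench 170 mm long lying flat on the bench, along its x axis; about 12 mm high; origin under its middle; leave it alone
- tin: bystander: blue tin, 64 mm across and 60 mm high, origin under its centre; leave it alone
- spray: bystander: yellow spray can, 62 mm across and 150 mm high, origin under its centre; leave it alone
Mind the look-alikes: they are no part of the job. Leave any purple look-alike of the part that bears gauge_grip alone.

How it is judged:
On the way, in this order (a step that is already met when the one before it is completed fails the run):
1. the gauge is drawn up out of its stand, blade clear of it, held by the fingers (contact force between the fingers and gauge above 0.5 N and z of gauge_tip in the frame of stand_top above 0.005 m), for 0.1 s.
2. the first (gap0, nearest the stand) gap is tried: the held blade is in it 24 mm deep or more (contact force between the fingers and gauge above 0.5 N and z of gauge_tip in the frame of gap0 below -0.024 m and x of gauge_tip in the frame of gap0 between -0.013 and 0.013 m and y of gauge_tip in the frame of gap0 between -0.004 and 0.004 m), for 0.1 s.
3. the middle gap is tried: the held blade is in it 24 mm deep or more (contact force between the fingers and gauge above 0.5 N and z of gauge_tip in the frame of gap1 below -0.024 m and x of gauge_tip in the frame of gap1 between -0.013 and 0.013 m and y of gauge_tip in the frame of gap1 between -0.004 and 0.004 m), for 0.1 s.
4. the last gap is tried: the held blade is in it 24 mm deep or more (contact force between the fingers and gauge above 0.5 N and z of gauge_tip in the frame of gap2 below -0.024 m and x of gauge_tip in the frame of gap2 between -0.013 and 0.013 m and y of gauge_tip in the frame of gap2 between -0.004 and 0.004 m), for 0.1 s.
5. the blade is pushed home in a gap with the fingers on the gauge, 42 mm deep or more (contact force between the fingers and gauge above 0.5 N and ((z of gauge_tip in the frame of gap0 below -0.042 m and x of gauge_tip in the frame of gap0 between -0.013 and 0.013 m and y of gauge_tip in the frame of gap0 between -0.004 and 0.004 m) or (z of gauge_tip in the frame of gap1 below -0.042 m and x of gauge_tip in the frame of gap1 between -0.013 and 0.013 m and y of gauge_tip in the frame of gap1 between -0.004 and 0.004 m) or (z of gauge_tip in the frame of gap2 below -0.042 m and x of gauge_tip in the frame of gap2 between -0.013 and 0.013 m and y of gauge_tip in the frame of gap2 between -0.004 and 0.004 m))), for 0.1 s.
At the end, for the whole second after the job is handed in: The gauge stands upright (within 0.08 rad) and still in the one gap that takes it, its blade at least 42 of its 45 mm deep, within 13 mm of the middle of the gap's length, released (((z of gauge_tip in the frame of gap0 below -0.042 m and x of gauge_tip in the frame of gap0 between -0.013 and 0.013 m and y of gauge_tip in the frame of gap0 between -0.004 and 0.004 m) or (z of gauge_tip in the frame of gap1 below -0.042 m and x of gauge_tip in the frame of gap1 between -0.013 and 0.013 m and y of gauge_tip in the frame of gap1 between -0.004 and 0.004 m) or (z of gauge_tip in the frame of gap2 below -0.042 m and x of gauge_tip in the frame of gap2 between -0.013 and 0.013 m and y of gauge_tip in the frame of gap2 between -0.004 and 0.004 m)) and angle between gauge's own z axis and vertical below 0.08 rad and linear speed of gauge below 0.01 m/s and contact force between the fingers and gauge below 0.1 N); the robot touches nothing.
It fails at once if the gauge is forced: more than 32 N between it and the fixture or a step in a gap (contact force between gauge and fixture above 32 N or contact force between gauge and hidden_step_a above 32 N or contact force between gauge and hidden_step_b above 32 N).
It fails at once if the wrench, the tin or the spray can is moved more than 30 mm (distance of any of wrench, tin, spray from where it was at the start of the episode above 0.03 m).
It also fails if it takes over 72 s, if anything falls off the work surface, if the arm or the gripper's body presses on something with over 40 N, if the wrist force passes 120 N, or if a joint passes its speed limit or range.

## Working session

There is one attempt and no reset: what is moved stays moved. The work goes in short steps, Python scripts to look and compute and a tool call to move; the robot and the scene stay as the last step left them, time stands still between calls to the robot, and variables do not carry over. Pictures are saved under pics/ and viewed, about 8 in all and at most 12, crops included, and the job is handed in when it is done.

Besides the shell and the picture viewer there is one more tool, called after ">>>" as name(argument=value, ...) on one line, values as JSON. move_arm: Moves the arm, as the interface text tells. Its arguments: {"type":"object","properties":{"deltas":{"type":"array"},"force":{"type":"number"}},"required":["deltas"]}

```bash
mkdir -p pics; ls; cat > h.py <<'E'
import numpy as np, cv2
from station import get_obs,get_image,camera_params,order,ctrl
from scipy.spatial.transform import Rotation as R
def save(n,f):
    im=get_image(n); cv2.imwrite('pics/'+f,im[:,:,::-1]); return im
def cam(n):
    p=camera_params(n);K=np.array(p['camera_matrix'])
    if 'extrinsics' in p: T=np.array(p['extrinsics'])
    else:
        o=get_obs();W=np.eye(4);W[:3,:3]=R.from_rotvec(o['tool_rot']).as_matrix();W[:3,3]=o['tool_pos'];T=W@np.array(p['tool_from_camera'])
    return K,T,p
def ray(K,T,u,v):
    d=np.linalg.inv(K)@[u,v,1];d=T[:3,:3]@[d[0],-d[1],-d[2]];return T[:3,3],d
def atz(K,T,u,v,z):
    o,d=ray(K,T,u,v);return o+d*(z-o[2])/d[2]
def proj(K,T,P):
    c=np.linalg.inv(T)@np.append(P,1);q=K@[c[0],-c[1],-c[2]];return q[:2]/q[2]
E
python3 - <<'E'
from h import *
for n in('scene','top','wrist'):
    save(n,n+'0.png');print(n,camera_params(n))
print(get_obs())
E
```

```text
pics
scene {'camera_matrix': array([[530.15390291,   0.        , 313.87887278],
       [  0.        , 530.15390291, 237.46417837],
       [  0.        ,   0.        ,   1.        ]]), 'extrinsics': array([[ 8.39345759e-01, -2.93330354e-01,  4.57663633e-01,
         1.06693255e+00],
       [ 5.43597146e-01,  4.51498307e-01, -7.07567256e-01,
        -7.60345595e-01],
       [ 9.16598025e-04,  8.42678220e-01,  5.38416732e-01,
         6.36431194e-01],
       [ 0.00000000e+00,  0.00000000e+00,  0.00000000e+00,
         1.00000000e+00]])}
top {'camera_matrix': array([[449.77429961,   0.        , 327.06268257],
       [  0.        , 449.77429961, 238.94715456],
       [  0.        ,   0.        ,   1.        ]]), 'extrinsics': array([[-4.22947855e-02,  9.78426894e-01, -2.02217618e-01,
         4.10093643e-01],
       [-9.99105163e-01, -4.14512360e-02,  8.40646070e-03,
        -1.10282148e-02],
       [-1.57062977e-04,  2.02392216e-01,  9.79304532e-01,
         8.98474811e-01],
       [ 0.00000000e+00,  0.00000000e+00,  0.00000000e+00,
         1.00000000e+00]])}
wrist {'camera_matrix': arr
[... 469 characters left out ...]
 0.00000000e+00,
         1.00000000e+00]])}
{'t': 0.15, 'q': array([-1.27899499e+00,  5.31970711e-02,  1.61399761e+00, -1.40409484e-05,
        1.47597344e+00, -1.18984106e-01]), 'dq': array([ 0.00074127, -0.00166923, -0.00411659, -0.00223792, -0.0006253 ,
       -0.00091832]), 'effort': array([ 5.84233167e-04, -3.94242203e+01, -3.70721626e+01, -1.22184929e-04,
        4.65242381e-03, -1.39560137e-05]), 'tool_pos': array([ 0.24945733, -0.57256969,  0.25533908]), 'tool_rot': array([-3.07402354e+00, -6.40415170e-01,  2.35329247e-04]), 'contact_force': array([ 0.22259269, -0.17065665,  0.10584203]), 'wrist_torque': array([-0.03569589,  0.01346121, -0.02533762]), 'opening': 0.08523755196572882}
```

View pics/top0.png

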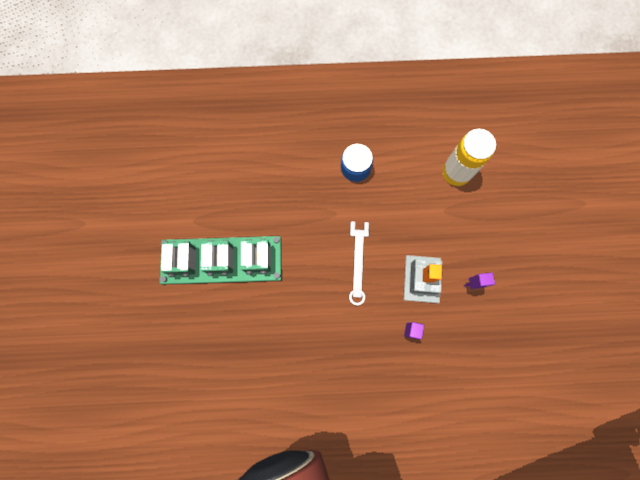

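View pics/scene0.png

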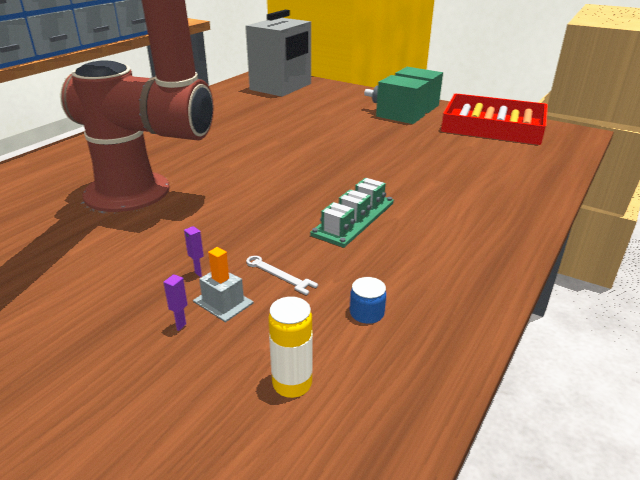

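Top view: the orange handle is at (435,272) in its grey stand. The purple look-alikes are at (415,331) and (484,281). The fixture is at (221,260), with gap0 near (254,256), and the wrench at (358,263). The orange one fits: it is the only orange handle and stands in the stand. Next I take an enlarged crop and rough positions.

```bash
python3 - <<'E'
from h import *
K,T,_=cam('top')
im=cv2.imread('pics/top0.png')
a=cv2.resize(im[225:325,395:495],None,fx=6,fy=6,interpolation=3)[:, :400]
b=cv2.resize(im[225:325,155:290],None,fx=5,fy=5,interpolation=3)
cv2.imwrite('pics/c1.png',a[:, :])
hsv=cv2.cvtColor(im,cv2.COLOR_BGR2HSV)
m=cv2.inRange(hsv,(10,180,200),(25,255,255));m[:, :400]=0;m[:240]=0;m[320:]=0
v,u=np.nonzero(m);print('orange',u.mean(),v.mean(),len(u),u.min(),u.max(),v.min(),v.max(),atz(K,T,u.mean(),v.mean(),.110))
g=cv2.inRange(hsv,(60,80,50),(90,255,255));g[:225]=0;g[300:]=0;g[:,300:]=0
pts=np.argwhere(g)[:,::-1].astype(np.float32)
bx=cv2.boxPoints(cv2.minAreaRect(pts));print(bx);P=[atz(K,T,*c,.012) for c in bx];print(np.round(P,4),np.mean(P,0))
for uv in[(254,256),(215,258),(175,260)]:print(atz(K,T,*uv,.06))
for n,uv,z in[('tin',(357,155),.06),('spray',(479,143),.15),('wrench',(358,263),.006),('p1',(415,331),.1),('p2',(486,281),.1)]:print(n,atz(K,T,*uv,z))
o=get_obs();print(R.from_rotvec(o['tool_rot']).as_matrix())
w=cam('wrist');print(proj(w[0],w[1],atz(K,T,u.mean(),v.mean(),.115)))
E
```

```text
orange 435.0486486486486 271.6216216216216 185 429 441 265 279 [ 0.50605787 -0.20557556  0.11      ]
[[159.62672 239.74199]
 [279.93405 235.92271]
 [281.33398 280.02112]
 [161.02667 283.8404 ]]
[[0.6058 0.318  0.012 ]
 [0.6034 0.076  0.012 ]
 [0.5142 0.0751 0.012 ]
 [0.5167 0.3123 0.012 ]] [0.5600061  0.19535918 0.012     ]
[0.5562109  0.12104663 0.06      ]
[0.55549976 0.19461805 0.06      ]
[0.55486969 0.26994144 0.06      ]
tin [ 0.750295   -0.08462584  0.06      ]
spray [ 0.72721471 -0.29465327  0.15      ]
wrench [ 0.54258008 -0.07855141  0.006     ]
p1 [ 0.40516484 -0.16376962  0.1       ]
p2 [ 0.48671206 -0.29704259  0.1       ]
[[ 9.16806959e-01  3.99330418e-01 -4.66616456e-04]
 [ 3.99330653e-01 -9.16805740e-01  1.50485468e-03]
 [ 1.73137605e-04 -1.56599550e-03 -9.99998759e-01]]
[-342.28451686 -787.35827351]
```

View pics/c1.png

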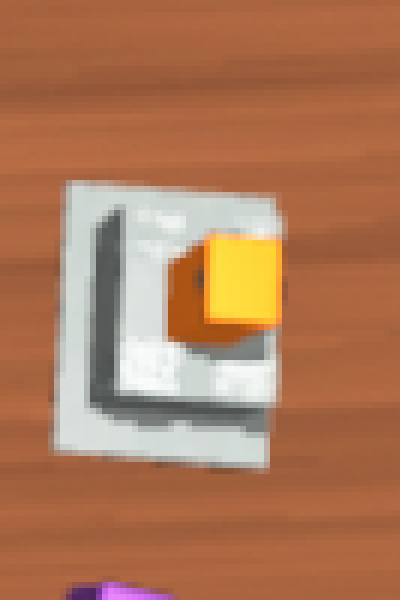

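The crop confirms the orange handle in the grey stand. Its top face is centred near (435.7,271.8), which is about (0.505,-0.205), aligned roughly with world x. Moving above it.

>>> move_arm(deltas=[1, 0.19, -0.117, 0, 12, 1, 0.381, -0.234, 0, 23.5, 1, 0.381, -0.234, 0, 23.5, 1, 0.381, -0.234, 0, 23.5, 1, 0.381, -0.234, 0, 23.5, 1, 0.381, -0.234, 0, 23.5, 1, 0.381, -0.234, 0, 23.5, 1, 0.381, -0.234, 0, 23.5, 1, 0.381, -0.234, 0, 23.5, 1, 0.381, -0.234, 0, 23.5])

```text
t: 1.15
tool_pos: [0.5074, -0.2013, 0.2554]
tool_rot: [-3.138, -0.012, 0.0]
contact_force: [-1.0, -1.1, -0.0]
opening: 0.0857
```

```bash
python3 - <<'E'
from h import *
o=get_obs();print(o['t'],o['tool_pos'],R.from_rotvec(o['tool_rot']).as_matrix().round(4),np.abs(o['dq']).max(),o['contact_force'])
save('wrist','w1.png')
E
```

```text
1.15 [ 0.50735477 -0.20132431  0.25543899] [[ 1.0e+00  7.6e-03 -1.0e-04]
 [ 7.6e-03 -1.0e+00  3.4e-03]
 [-1.0e-04 -3.4e-03 -1.0e+00]] 0.07974785636182151 [-0.95328988 -1.11512586 -0.04365975]
```

View pics/w1.png

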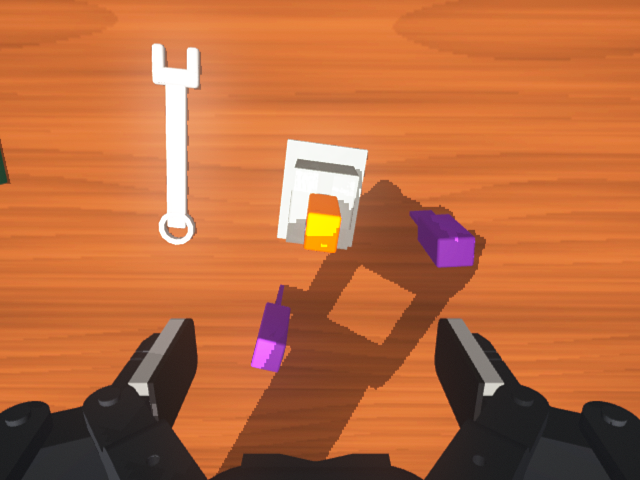

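Wrist view: the orange handle is at (322,225), its bright top around (323,227), turned about 7° in its stand. The purple ones are at (270,335) and (445,240). Measuring the handle and stand.

```bash
python3 - <<'E'
from h import *
K,T,_=cam('wrist')
im=cv2.imread('pics/w1.png');hsv=cv2.cvtColor(im,cv2.COLOR_BGR2HSV)
print(T[:3,3])
# handle pixels by hue/value
sub=hsv[185:260,295:350];
for v in range(188,256,6): print(v,[tuple(int(c) for c in hsv[v,u]) for u in (308,322,334)])
cv2.imwrite('pics/c2.png',cv2.resize(im[130:270,260:390],None,fx=4,fy=4,interpolation=2))
for uv in[(288,140),(367,150),(352,248),(278,238)]:print('plate',atz(K,T,*uv,.004))
E
```

```text
[ 0.58878222 -0.20291433  0.37223482]
188 [(0, 0, 255), (40, 3, 248), (0, 0, 255)]
194 [(90, 2, 252), (11, 129, 209), (75, 2, 252)]
200 [(18, 61, 242), (11, 203, 229), (11, 203, 227)]
206 [(12, 154, 235), (12, 204, 230), (12, 207, 228)]
212 [(13, 219, 242), (11, 208, 231), (12, 211, 230)]
218 [(27, 255, 255), (29, 255, 255), (29, 255, 255)]
224 [(28, 255, 255), (29, 255, 255), (29, 255, 255)]
230 [(29, 255, 255), (29, 255, 255), (29, 255, 255)]
236 [(21, 255, 255), (20, 255, 255), (19, 255, 254)]
242 [(19, 255, 254), (19, 255, 254), (19, 255, 254)]
248 [(18, 255, 255), (19, 255, 254), (18, 255, 254)]
254 [(11, 181, 227), (11, 180, 227), (10, 176, 149)]
plate [ 0.55303996 -0.17829926  0.004     ]
plate [ 0.54497833 -0.24664889  0.004     ]
plate [ 0.45451611 -0.23668918  0.004     ]
plate [ 0.46392005 -0.1676625   0.004     ]
```

View pics/c2.png

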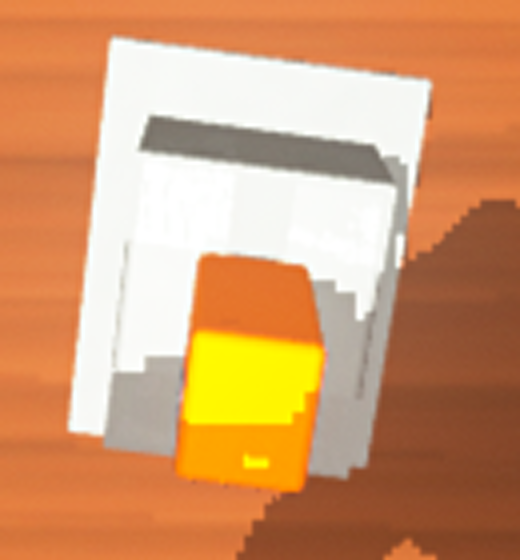

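```bash
python3 - <<'E'
from h import *
K,T,_=cam('wrist')
im=cv2.imread('pics/w1.png');hsv=cv2.cvtColor(im,cv2.COLOR_BGR2HSV)
m=cv2.inRange(hsv,(16,200,200),(35,255,255));m[:190]=0;m[270:]=0;m[:,:295]=0;m[:,350:]=0
pts=np.argwhere(m)[:,::-1].astype(np.float32)
for z in(.115,):
    W=np.array([atz(K,T,u,v,z)[:2] for u,v in pts],np.float32)
    (c,s,a)=cv2.minAreaRect(W*1000);print(c,s,a,W.mean(0))
crop=[(192,330),(325,348),(302,492),(178,470)]
C=np.array([atz(K,T,260+x/4,130+y/4,.115)[:2] for x,y in crop]);print(C,C.mean(0),np.linalg.norm(np.diff(C,axis=0),axis=1))
d=[C[0]-C[3],C[1]-C[2]];print([np.degrees(np.arctan2(e[1],e[0])) for e in d])
# top camera: same face
K2,T2,_=cam('top');print(atz(K2,T2,435.7,271.8,.115))
E
```

```text
(505.59326171875, -206.4792938232422) (21.254465103149414, 25.267127990722656) 82.48079681396484 [ 0.50594753 -0.2065538 ]
[[ 0.51879998 -0.19774815]
 [ 0.51597294 -0.21894937]
 [ 0.49142222 -0.2157996 ]
 [ 0.49512142 -0.19546271]] [ 0.50532914 -0.20698996] [0.02138887 0.02475195 0.02067059]
[np.float64(-5.513077289980384), np.float64(-7.310889746358557)]
[ 0.50508752 -0.20545355  0.115     ]
```

Gauge top face comes out at (0.5055,-0.2067), 21x25 mm as it should be, yaw about -7°. Approach and grip.

>>> move_arm(deltas=[1, -0.002, 0.0054, 0.03, 7.4, 1, -0.002, 0.0054, 0.06, 7.4, 1, -0.002, 0.0054, 0.1, 7.4, 1, -0.002, 0.0054, 0.135, 7.4, 1, -0.002, 0.0054, 0.158, 7.4, 1, -0.002, 0.0054, 0.158, 7.4, 1, -0.002, 0.0054, 0.158, 7.4], force=60)

```text
t: 1.9
tool_pos: [0.5037, -0.2094, 0.0975]
tool_rot: [-3.134, 0.196, 0.003]
contact_force: [1.2, 0.1, 0.6]
opening: 0.0857
```

```bash
python3 - <<'E'
from h import *
o=get_obs();M=R.from_rotvec(o['tool_rot']).as_matrix();print(o['t'],o['tool_pos'],M.round(4),o['contact_force'])
print(M.T@(np.array([.5055,-.2067,.097])-o['tool_pos']))
E
```

```text
1.9 [ 0.50370744 -0.20935531  0.09753706] [[ 0.9922 -0.1245 -0.0016]
 [-0.1245 -0.9922  0.002 ]
 [-0.0019 -0.0018 -1.    ]] [1.16057277 0.1231886  0.63490125]
[ 0.00144898 -0.0028569   0.00053941]
```

>>> move_arm(deltas=[1, 0.0015, -0.0029, 0, 0, 1, 0.0015, -0.0029, 0, 0])

```text
t: 2.1
tool_pos: [0.5069, -0.2075, 0.0998]
tool_rot: [-3.135, 0.196, -0.003]
contact_force: [0.4, 0.2, -0.3]
opening: 0.0855
```

>>> move_arm(deltas=[-0.2, 0, 0, 0, 0, -0.4, 0, 0, 0, 0, -0.5, 0, 0, 0, 0, -0.6, 0, 0, 0, 0, -0.8, 0, 0, 0, 0, -1, 0, 0, 0, 0, -1, 0, 0, 0, 0, -1, 0, 0, 0, 0], force=60)

```text
t: 2.9
tool_pos: [0.5069, -0.2073, 0.0999]
tool_rot: [-3.135, 0.196, -0.003]
contact_force: [1.2, 1.6, 1.7]
opening: 0.0213
```

>>> move_arm(deltas=[-1, 0, 0, -0.01, 0, -1, 0, 0, -0.025, 0, -1, 0, 0, -0.045, 0, -1, 0, 0, -0.065, 0, -1, 0, 0, -0.085, 0, -1, 0, 0, -0.1, 0, -1, 0, 0, -0.1, 0, -1, 0, 0, -0.1, 0])

```text
t: 3.7
tool_pos: [0.5067, -0.2074, 0.2001]
tool_rot: [-3.135, 0.196, -0.003]
contact_force: [0.6, -1.1, -1.4]
opening: 0.0215
```

```bash
python3 - <<'E'
from h import *
o=get_obs();M=R.from_rotvec(o['tool_rot']).as_matrix();print(o['t'],o['tool_pos'],M.round(4),o['contact_force'],o['opening'])
print(M.T@(np.array([.50,.195,.20])-o['tool_pos']))
E
```

```text
3.7 [ 0.50673203 -0.20737249  0.20010893] [[ 9.922e-01 -1.247e-01  2.200e-03]
 [-1.247e-01 -9.922e-01  1.000e-04]
 [ 2.200e-03 -4.000e-04 -1.000e+00]] [ 0.63561247 -1.06107801 -1.3657332 ] 0.021475760122944835
[-5.68697258e-02 -3.98390223e-01  1.38333551e-04]
```

>>> move_arm(deltas=[-1, -0.01, -0.05, -0.02, -2, -1, -0.02, -0.1, -0.04, -5, -1, -0.03, -0.15, -0.05, -7.2, -1, -0.04, -0.2, -0.05, -7.2, -1, -0.05, -0.25, -0.05, -7.2, -1, -0.057, -0.3, -0.05, -7.2, -1, -0.057, -0.35, -0.05, -7.2, -1, -0.057, -0.38, -0.05, -7.2, -1, -0.057, -0.398, -0.05, -7.2, -1, -0.057, -0.398, -0.05, -7.2])

```text
t: 4.7
tool_pos: [0.4988, 0.1967, 0.2482]
tool_rot: [3.141, 0.007, -0.002]
contact_force: [0.3, 0.1, -1.3]
opening: 0.0213
```

>>> move_arm(deltas=[-1, 0, 0, 0, 0, -1, 0, 0, 0, 0, -1, 0, 0, 0, 0])

```text
t: 5.0
tool_pos: [0.4986, 0.1956, 0.2477]
tool_rot: [3.141, 0.005, -0.003]
contact_force: [-0.4, -0.3, -1.0]
opening: 0.0212
```

```bash
python3 - <<'E'
from h import *
o=get_obs();M=R.from_rotvec(o['tool_rot']).as_matrix();print(o['t'],o['tool_pos'],M.round(4),o['contact_force'],o['opening'])
K,T,_=cam('wrist');np.save('T2.npy',T)
save('wrist','w2.png')
E
```

```text
5.0 [0.49863958 0.19555372 0.24765831] [[ 1.0e+00  2.9e-03 -1.9e-03]
 [ 2.9e-03 -1.0e+00 -8.0e-04]
 [-1.9e-03  8.0e-04 -1.0e+00]] [-0.36083629 -0.30855235 -0.97052675] 0.021187890605667392
```

View pics/w2.png

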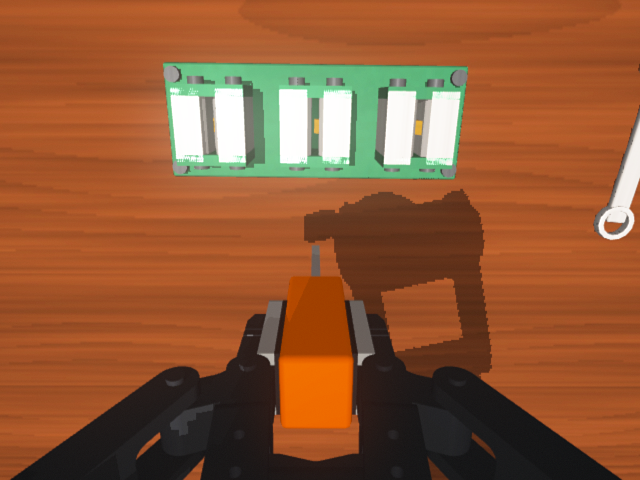

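Wrist view: fixture base corners are near (164,64), (467,68), (455,179), (175,176). gap0 is at u≈418, gap1 at ≈315, gap2 at ≈208. The gauge is held upright, blade tip at about (316,248). Measuring edges.

```bash
python3 - <<'E'
from h import *
K,_,_=cam('wrist');T=np.load('T2.npy')
im=cv2.imread('pics/w2.png');hsv=cv2.cvtColor(im,cv2.COLOR_BGR2HSV)
g=cv2.inRange(hsv,(60,80,30),(95,255,255));g[200:]=0;g[:50]=0
h=cv2.convexHull(np.argwhere(g)[:,::-1].astype(np.int32));
q=cv2.approxPolyDP(h,6,True)[:,0];print(q.tolist())
for c in q:print('base',atz(K,T,*c,.012).round(4))
w=cv2.inRange(hsv,(0,0,215),(180,40,255));w[200:]=0;w[:60]=0;w[:,500:]=0
n,l,s,c=cv2.connectedComponentsWithStats(w)
for i in range(1,n):
    if s[i,4]>300:
        r=cv2.boxPoints(cv2.minAreaRect(np.argwhere(l==i)[:,::-1].astype(np.float32)))
        P=np.array([atz(K,T,*x,.06)[:2] for x in r]);print(s[i],P.round(4).tolist(),P.mean(0))
b=im[65:180,160:470].copy();cv2.imwrite('pics/c3.png',np.vstack([cv2.resize(b,(775,287),interpolation=2),cv2.resize(im[225:325,210:420],(605,288),interpolation=2)[:, :].copy() if 0 else np.pad(cv2.resize(im[225:325,210:420],(605,288),interpolation=2),((0,0),(0,170),(0,0)))]))
E
```

```text
[[467, 68], [453, 178], [174, 174], [164, 63]]
base [0.6024 0.078  0.012 ]
base [0.5158 0.0796 0.012 ]
base [0.5184 0.3157 0.012 ]
base [0.6052 0.3144 0.012 ]
[ 214   89   32   74 2025] [[0.5855, 0.2663], [0.5864, 0.2465], [0.5359, 0.247], [0.535, 0.2679]] [0.56069984 0.25691412]
[ 279   89   29   74 2037] [[0.5857, 0.2213], [0.5858, 0.2022], [0.536, 0.2023], [0.5359, 0.2226]] [0.5608682  0.21210285]
[ 322   90   30   73 1887] [[0.5364, 0.1929], [0.5857, 0.1913], [0.585, 0.1719], [0.5357, 0.1723]] [0.5607228  0.18208823]
[ 384   91   32   74 2010] [[0.5349, 0.1471], [0.5858, 0.1466], [0.5847, 0.1276], [0.5337, 0.127]] [0.55978138 0.13707906]
[ 426   92   34   73 1894] [[0.5367, 0.1177], [0.5861, 0.1161], [0.5841, 0.0971], [0.5344, 0.0975]] [0.56033391 0.10709477]
[ 171   95   32   67 1750] [[0.5816, 0.2964], [0.583, 0.2771], [0.5366, 0.2773], [0.5349, 0.2976]] [0.55901559 0.2871089 ]
```

View pics/c3.png

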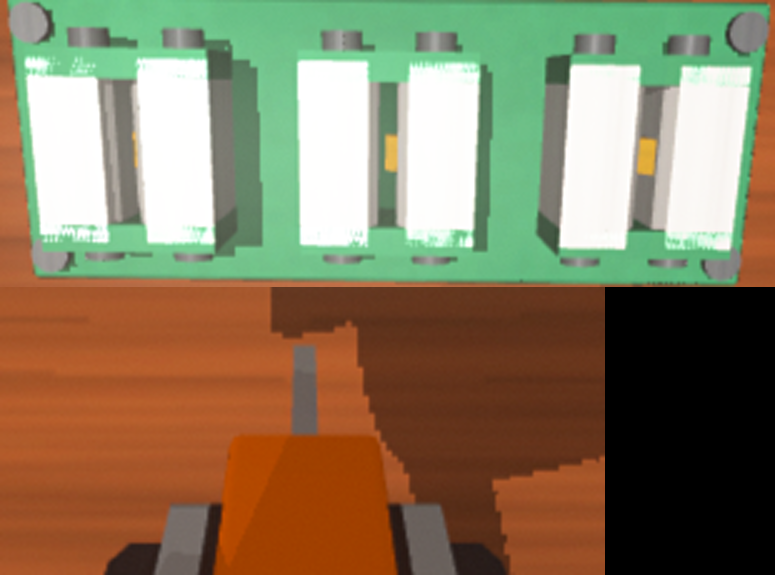

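```bash
python3 - <<'E'
from h import *
K,_,_=cam('wrist');T=np.load('T2.npy')
o=get_obs();M=R.from_rotvec(o['tool_rot']).as_matrix();p=o['tool_pos']
tip=atz(K,T,315.9,245.5,p[2]-.0899);rt=atz(K,T,315.7,276,p[2]-.0449)
print('tip',tip-p,'root',rt-p)
for u,v in((313.9,245.5),):pass
print(o['tool_pos'],M.T@(np.array([.5603,.1221,.155])-p))
E
```

```text
tip [ 0.00832634  0.00017944 -0.0899    ] root [ 0.01089187  0.00029235 -0.0449    ]
[0.49875994 0.19565071 0.24793658] [0.06145435 0.07367707 0.0928932 ]
```

>>> move_arm(deltas=[-1, 0.025, 0.03, 0.0, 0.8, -1, 0.05, 0.055, 0.02, 0.8, -1, 0.063, 0.0735, 0.045, 0.8, -1, 0.063, 0.0735, 0.07, 0.8, -1, 0.063, 0.0735, 0.08, 0.8, -1, 0.063, 0.0735, 0.08, 0.8, -1, 0.063, 0.0735, 0.08, 0.8, -1, 0.063, 0.0735, 0.08, 0.8])

```text
t: 5.85
tool_pos: [0.5627, 0.1227, 0.1699]
tool_rot: [3.141, -0.017, 0.003]
contact_force: [0.7, -0.5, -0.7]
opening: 0.021
```

```bash
cat > s.py <<'E'
import sys
from h import *
o=get_obs();M=R.from_rotvec(o['tool_rot']).as_matrix();p=o['tool_pos']
print('t',o['t'],'p',p.round(5),'F',np.round(o['contact_force'],2),'open',round(o['opening'],4),'yaw',np.degrees(np.arctan2(M[1,0],M[0,0])).round(2),'zax',M[:,2].round(4))
tz=p[2]-.0899; print('tipz-depth mm',(60-tz*1000).round(1))
if len(sys.argv)>1: print('delta',(M.T@(np.array([float(a) for a in sys.argv[1:4]])-p)).round(5))
E
python3 s.py .562 .122 .165
python3 - <<'E'
from h import *
im=save('wrist','w3.png');cv2.imwrite('pics/c4.png',cv2.resize(cv2.imread('pics/w3.png')[40:340,160:480],(640,600)))
E
```

```text
t 5.85 p [0.56273 0.12266 0.16994] F [ 0.68 -0.53 -0.73] open 0.021 yaw -0.6 zax [ 1.8e-03 -3.0e-04 -1.0e+00]
tipz-depth mm -20.0
delta [-0.00073  0.00067  0.00494]
```

View pics/c4.png

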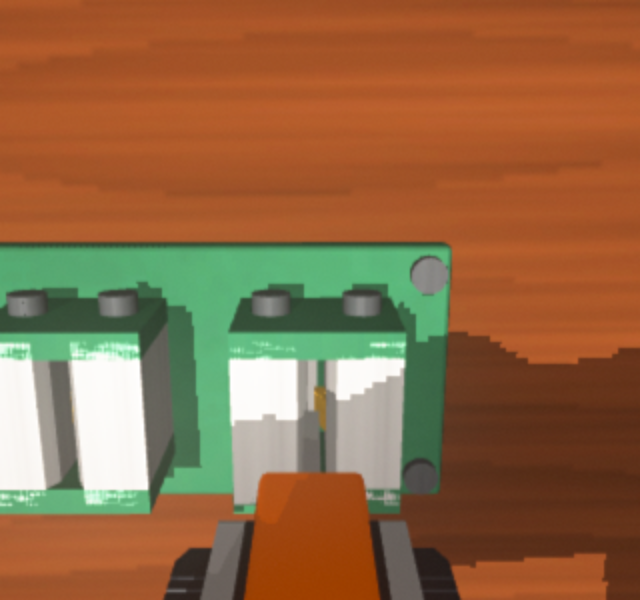

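The blade at crop (311,450) sits centred over the gap0 mouth (298 to 327). Descending to the mouth.

>>> move_arm(deltas=[-1, 0, 0.0003, 0.007, 0, -1, 0, 0.0003, 0.014, 0, -1, 0, 0.0003, 0.02, 0, -1, 0, 0.0003, 0.023, 0, -1, 0, 0.0003, 0.025, 0, -1, 0, 0.0003, 0.025, 0, -1, 0, 0.0003, 0.025, 0])

```text
t: 6.6
tool_pos: [0.5629, 0.1224, 0.145]
tool_rot: [3.141, -0.016, 0.003]
contact_force: [0.3, 0.3, -0.9]
opening: 0.0212
```

```bash
python3 s.py .562 .122 .145
```

```text
t 6.6 p [0.56286 0.12242 0.14496] F [ 0.29  0.33 -0.85] open 0.0212 yaw -0.6 zax [ 2.e-03 -2.e-04 -1.e+00]
tipz-depth mm 4.9
delta [-8.6e-04  4.3e-04 -4.0e-05]
```

No contact so far. Continuing down to about 10 mm, into the slot.

>>> move_arm(deltas=[-1, 0, 0.0, 0.001, 0, -1, 0, 0.0, 0.002, 0, -1, 0, 0, 0.003, 0, -1, 0, 0, 0.004, 0, -1, 0, 0, 0.005, 0, -1, 0, 0, 0.005, 0])

```text
t: 7.2
tool_pos: [0.5629, 0.1221, 0.1398]
tool_rot: [3.141, -0.017, 0.003]
contact_force: [-0.5, -2.9, -0.6]
opening: 0.0212
```

>>> move_arm(deltas=[-1, 0, 0.0, 0.001, 0, -1, 0, 0.0, 0.002, 0, -1, 0, 0, 0.003, 0, -1, 0, 0, 0.004, 0, -1, 0, 0, 0.004, 0])

```text
t: 7.7
tool_pos: [0.563, 0.1221, 0.136]
tool_rot: [3.141, -0.016, 0.003]
contact_force: [-0.5, -2.2, 1.4]
opening: 0.0216
```

>>> move_arm(deltas=[-1, 0, 0.0004, 0.001, 0, -1, 0, 0.0005, 0.002, 0, -1, 0, 0.0005, 0.003, 0, -1, 0, 0.0005, 0.004, 0, -1, 0, 0.0005, 0.005, 0, -1, 0, 0.0005, 0.005, 0])

```text
t: 8.3
tool_pos: [0.563, 0.1219, 0.1306]
tool_rot: [3.141, -0.017, 0.004]
contact_force: [0.9, 0.0, 0.4]
opening: 0.0213
```

```bash
python3 s.py
```

```text
t 8.3 p [0.56299 0.12186 0.13058] F [0.89 0.01 0.36] open 0.0213 yaw -0.6 zax [ 2.3e-03 -2.0e-04 -1.0e+00]
tipz-depth mm 19.3
```

>>> move_arm(deltas=[-1, 0, 0, 0.001, 0, -1, 0, 0, 0.002, 0, -1, 0, 0, 0.003, 0, -1, 0, 0, 0.004, 0, -1, 0, 0, 0.005, 0, -1, 0, 0, 0.005, 0])

```text
t: 8.9
tool_pos: [0.5628, 0.1219, 0.1252]
tool_rot: [3.141, -0.017, 0.003]
contact_force: [-0.0, -0.7, 0.1]
opening: 0.0215
```

>>> move_arm(deltas=[-1, 0, 0, 0.0005, 0, -1, 0, 0, 0.001, 0, -1, 0, 0, 0.0015, 0, -1, 0, 0, 0.0015, 0])

```text
t: 9.3
tool_pos: [0.5628, 0.1219, 0.1237]
tool_rot: [3.141, -0.017, 0.003]
contact_force: [0.3, 0.6, 0.5]
opening: 0.0212
```

>>> move_arm(deltas=[-1, 0, 0, 0.0005, 0, -1, 0, 0, 0.001, 0, -1, 0, 0, 0.001, 0])

```text
t: 9.6
tool_pos: [0.5628, 0.1219, 0.1225]
tool_rot: [3.141, -0.017, 0.003]
contact_force: [0.2, 0.5, 1.7]
opening: 0.0213
```

>>> move_arm(deltas=[-1, 0, 0, 0.0005, 0, -1, 0, 0, 0.0005, 0, -1, 0, 0, 0.0005, 0])

```text
t: 9.9
tool_pos: [0.5628, 0.1219, 0.122]
tool_rot: [3.141, -0.017, 0.003]
contact_force: [0.3, 0.5, 1.5]
opening: 0.0216
```

>>> move_arm(deltas=[-1, 0, 0, 0.0005, 0, -1, 0, 0, 0.0005, 0, -1, 0, 0, 0.0005, 0])

```text
t: 10.2
tool_pos: [0.5629, 0.1219, 0.1218]
tool_rot: [3.141, -0.017, 0.003]
contact_force: [-0.8, 0.2, 4.8]
opening: 0.0214
```

>>> move_arm(deltas=[-1, 0, 0, 0.0005, 0, -1, 0, 0, 0.0005, 0])

```text
t: 10.4
tool_pos: [0.563, 0.1219, 0.1218]
tool_rot: [3.141, -0.017, 0.003]
contact_force: [-1.3, 0.3, 5.3]
opening: 0.0212
```

>>> move_arm(deltas=[-1, 0, 0, 0.0005, 0, -1, 0, 0, 0.0005, 0])

```text
t: 10.6
tool_pos: [0.563, 0.1219, 0.1218]
tool_rot: [3.141, -0.017, 0.003]
contact_force: [-2.3, -0.4, 5.3]
opening: 0.0212
```

>>> move_arm(deltas=[-1, 0, 0, 0.001, 0, -1, 0, 0, 0.0013, 0, -1, 0, 0, 0.0013, 0])

```text
t: 10.9
tool_pos: [0.5631, 0.1219, 0.1217]
tool_rot: [3.141, -0.016, 0.003]
contact_force: [-3.2, 0.2, 9.3]
opening: 0.0213
```

gap0 jams hard at 28 mm: 9 N and no travel. I draw out and go to gap1.

>>> move_arm(deltas=[-1, 0, 0, -0.005, 0, -1, 0, 0, -0.015, 0, -1, 0, 0, -0.03, 0, -1, 0, 0, -0.044, 0, -1, 0, 0, -0.044, 0, -1, 0, -0.025, -0.044, 0, -1, 0, -0.05, -0.044, 0, -1, 0, -0.075, -0.044, 0, -1, 0, -0.075, -0.044, 0, -1, 0, -0.075, -0.044, 0])

```text
t: 11.9
tool_pos: [0.5638, 0.197, 0.1657]
tool_rot: [3.141, -0.015, 0.003]
contact_force: [0.3, -0.9, -1.4]
opening: 0.0217
```

>>> move_arm(deltas=[-1, 0, 0, 0, 0, -1, 0, 0, 0, 0])

```text
t: 12.1
tool_pos: [0.5638, 0.1962, 0.1657]
tool_rot: [3.14, -0.016, 0.003]
contact_force: [-0.5, -0.4, -1.2]
opening: 0.0213
```

```bash
python3 s.py .5625 .1969 .145
```

```text
t 12.1 p [0.56383 0.19621 0.16571] F [-0.48 -0.38 -1.23] open 0.0213 yaw -0.59 zax [ 0.0017 -0.0012 -1.    ]
tipz-depth mm -15.8
delta [-0.00138 -0.0007   0.02071]
```

>>> move_arm(deltas=[-1, -0.0013, -0.0007, 0.003, 0, -1, -0.0013, -0.0007, 0.008, 0, -1, -0.0013, -0.0007, 0.013, 0, -1, -0.0013, -0.0007, 0.017, 0, -1, -0.0013, -0.0007, 0.02, 0, -1, -0.0013, -0.0007, 0.02, 0, -1, -0.0013, -0.0007, 0.02, 0])

```text
t: 12.8
tool_pos: [0.5626, 0.1969, 0.1456]
tool_rot: [3.14, -0.016, 0.002]
contact_force: [0.4, 0.2, -1.4]
opening: 0.0211
```

```bash
python3 s.py .5625 .1969 .145
```

```text
t 12.8 p [0.56255 0.19694 0.14561] F [ 0.38  0.2  -1.36] open 0.0211 yaw -0.59 zax [ 0.0016 -0.0012 -1.    ]
tipz-depth mm 4.3
delta [-5.0e-05  4.0e-05  6.1e-04]
```

>>> move_arm(deltas=[-1, 0, 0.0, 0.001, 0, -1, 0, 0.0, 0.002, 0, -1, 0, 0, 0.003, 0, -1, 0, 0, 0.004, 0, -1, 0, 0, 0.005, 0, -1, 0, 0, 0.005, 0])

```text
t: 13.4
tool_pos: [0.5624, 0.1969, 0.1404]
tool_rot: [3.14, -0.016, 0.002]
contact_force: [-0.1, 0.2, -1.4]
opening: 0.0209
```

>>> move_arm(deltas=[-1, 0, 0.0, 0.001, 0, -1, 0, 0.0, 0.002, 0, -1, 0, 0, 0.003, 0, -1, 0, 0, 0.004, 0, -1, 0, 0, 0.004, 0])

```text
t: 13.9
tool_pos: [0.5625, 0.197, 0.1364]
tool_rot: [3.14, -0.016, 0.002]
contact_force: [0.1, 0.4, -0.6]
opening: 0.0212
```

>>> move_arm(deltas=[-1, 0, 0.0, 0.0015, 0, -1, 0, 0.0, 0.003, 0, -1, 0, 0, 0.0045, 0, -1, 0, 0, 0.006, 0, -1, 0, 0, 0.006, 0])

```text
t: 14.4
tool_pos: [0.5627, 0.197, 0.1302]
tool_rot: [3.141, -0.016, 0.003]
contact_force: [0.8, -0.2, 0.6]
opening: 0.0209
```

>>> move_arm(deltas=[-1, 0, 0.0, 0.0015, 0, -1, 0, 0.0, 0.003, 0, -1, 0, 0, 0.0045, 0, -1, 0, 0, 0.0055, 0, -1, 0, 0, 0.0055, 0])

```text
t: 14.9
tool_pos: [0.5625, 0.197, 0.1243]
tool_rot: [3.141, -0.016, 0.002]
contact_force: [1.1, -0.2, -0.8]
opening: 0.0214
```

>>> move_arm(deltas=[-1, 0, 0, 0.0005, 0, -1, 0, 0, 0.001, 0, -1, 0, 0, 0.001, 0])

```text
t: 15.2
tool_pos: [0.5625, 0.197, 0.1232]
tool_rot: [3.141, -0.016, 0.002]
contact_force: [0.5, -0.3, 1.0]
opening: 0.0213
```

>>> move_arm(deltas=[-1, 0, 0, 0.0005, 0, -1, 0, 0, 0.001, 0, -1, 0, 0, 0.001, 0])

```text
t: 15.5
tool_pos: [0.5625, 0.197, 0.1221]
tool_rot: [3.141, -0.016, 0.002]
contact_force: [0.1, -0.6, 0.4]
opening: 0.0215
```

>>> move_arm(deltas=[-1, 0, 0, 0.0005, 0, -1, 0, 0, 0.001, 0, -1, 0, 0, 0.001, 0])

```text
t: 15.8
tool_pos: [0.5625, 0.197, 0.1211]
tool_rot: [3.141, -0.016, 0.002]
contact_force: [0.6, -0.2, 0.5]
opening: 0.0212
```

>>> move_arm(deltas=[-1, 0, 0, 0.0005, 0, -1, 0, 0, 0.001, 0, -1, 0, 0, 0.001, 0])

```text
t: 16.1
tool_pos: [0.5625, 0.197, 0.1199]
tool_rot: [3.141, -0.016, 0.002]
contact_force: [0.7, 0.5, 1.5]
opening: 0.0213
```

>>> move_arm(deltas=[-1, 0, 0, 0.0007, 0, -1, 0, 0, 0.0014, 0, -1, 0, 0, 0.002, 0, -1, 0, 0, 0.002, 0])

```text
t: 16.5
tool_pos: [0.5624, 0.197, 0.1177]
tool_rot: [3.141, -0.016, 0.002]
contact_force: [0.4, 0.2, 0.3]
opening: 0.0217
```

gap1 passes, at 32 mm with about 2 N of drag. I draw out and try gap2.

>>> move_arm(deltas=[-1, 0, 0, -0.008, 0, -1, 0, 0, -0.02, 0, -1, 0, 0, -0.035, 0, -1, 0, 0, -0.048, 0, -1, 0, 0, -0.048, 0, -1, 0, -0.025, -0.048, 0, -1, 0, -0.05, -0.048, 0, -1, 0, -0.075, -0.048, 0, -1, 0, -0.075, -0.048, 0, -1, 0, -0.075, -0.048, 0])

```text
t: 17.5
tool_pos: [0.563, 0.2721, 0.1655]
tool_rot: [3.14, -0.015, 0.002]
contact_force: [0.5, -0.5, -1.1]
opening: 0.0212
```

>>> move_arm(deltas=[-1, 0, 0, 0, 0, -1, 0, 0, 0, 0])

```text
t: 17.7
tool_pos: [0.563, 0.2712, 0.1654]
tool_rot: [3.14, -0.016, 0.001]
contact_force: [0.4, 0.8, -2.3]
opening: 0.0212
```

```bash
python3 s.py .5625 .2720 .145
```

```text
t 17.7 p [0.563   0.27121 0.16545] F [ 0.39  0.75 -2.29] open 0.0212 yaw -0.59 zax [ 9.e-04 -2.e-03 -1.e+00]
tipz-depth mm -15.5
delta [-0.00053 -0.00082  0.02045]
```

>>> move_arm(deltas=[-1, -0.0005, -0.0009, 0.003, 0, -1, -0.0005, -0.0009, 0.008, 0, -1, -0.0005, -0.0009, 0.013, 0, -1, -0.0005, -0.0009, 0.017, 0, -1, -0.0005, -0.0009, 0.02, 0, -1, -0.0005, -0.0009, 0.02, 0, -1, -0.0005, -0.0009, 0.02, 0])

```text
t: 18.4
tool_pos: [0.5625, 0.2721, 0.1454]
tool_rot: [3.14, -0.016, 0.001]
contact_force: [0.0, -1.4, -0.8]
opening: 0.0213
```

```bash
python3 s.py .5625 .2720 .145
```

```text
t 18.4 p [0.56252 0.27211 0.14539] F [ 0.02 -1.36 -0.79] open 0.0213 yaw -0.59 zax [ 8.e-04 -2.e-03 -1.e+00]
tipz-depth mm 4.5
delta [-1.0e-05  1.1e-04  3.9e-04]
```

>>> move_arm(deltas=[-1, 0, 0.0, 0.001, 0, -1, 0, 0.0, 0.002, 0, -1, 0, 0, 0.003, 0, -1, 0, 0, 0.004, 0, -1, 0, 0, 0.005, 0, -1, 0, 0, 0.005, 0])

```text
t: 19.0
tool_pos: [0.5624, 0.272, 0.1401]
tool_rot: [3.139, -0.016, 0.001]
contact_force: [0.1, -0.6, -1.2]
opening: 0.0214
```

>>> move_arm(deltas=[-1, 0, 0.0, 0.001, 0, -1, 0, 0.0, 0.002, 0, -1, 0, 0, 0.003, 0, -1, 0, 0, 0.004, 0, -1, 0, 0, 0.004, 0])

```text
t: 19.5
tool_pos: [0.5625, 0.2721, 0.1362]
tool_rot: [3.139, -0.016, 0.001]
contact_force: [-0.1, -0.4, 0.3]
opening: 0.0212
```

>>> move_arm(deltas=[-1, 0, 0.0, 0.0015, 0, -1, 0, 0.0, 0.003, 0, -1, 0, 0, 0.0045, 0, -1, 0, 0, 0.006, 0, -1, 0, 0, 0.006, 0])

```text
t: 20.0
tool_pos: [0.5627, 0.2721, 0.13]
tool_rot: [3.14, -0.016, 0.002]
contact_force: [0.7, -0.7, 1.6]
opening: 0.0214
```

>>> move_arm(deltas=[-1, 0, 0.0, 0.0015, 0, -1, 0, 0.0, 0.003, 0, -1, 0, 0, 0.0045, 0, -1, 0, 0, 0.0055, 0, -1, 0, 0, 0.0055, 0])

```text
t: 20.5
tool_pos: [0.5625, 0.2721, 0.124]
tool_rot: [3.14, -0.016, 0.001]
contact_force: [0.2, -0.8, 0.7]
opening: 0.0211
```

>>> move_arm(deltas=[-1, 0, 0, 0.0007, 0, -1, 0, 0, 0.0015, 0, -1, 0, 0, 0.0015, 0])

```text
t: 20.8
tool_pos: [0.5624, 0.2721, 0.1224]
tool_rot: [3.14, -0.016, 0.001]
contact_force: [0.5, 0.2, 0.6]
opening: 0.0215
```

>>> move_arm(deltas=[-1, 0, 0, 0.0005, 0, -1, 0, 0, 0.0009, 0, -1, 0, 0, 0.0009, 0])

```text
t: 21.1
tool_pos: [0.5625, 0.2721, 0.1218]
tool_rot: [3.14, -0.016, 0.001]
contact_force: [-0.8, -1.5, 5.2]
opening: 0.021
```

>>> move_arm(deltas=[-1, 0, 0, 0.0005, 0, -1, 0, 0, 0.001, 0, -1, 0, 0, 0.001, 0])

```text
t: 21.4
tool_pos: [0.5627, 0.2721, 0.1218]
tool_rot: [3.14, -0.016, 0.001]
contact_force: [-1.7, -2.3, 7.2]
opening: 0.0213
```

gap2 jams at 28 mm, as gap0 did. Back to gap1.

>>> move_arm(deltas=[-1, 0, 0, -0.005, 0, -1, 0, 0, -0.015, 0, -1, 0, 0, -0.03, 0, -1, 0, 0, -0.044, 0, -1, 0, 0, -0.044, 0, -1, 0, 0.025, -0.044, 0, -1, 0, 0.05, -0.044, 0, -1, 0, 0.075, -0.044, 0, -1, 0, 0.075, -0.044, 0, -1, 0, 0.075, -0.044, 0])

```text
t: 22.4
tool_pos: [0.5619, 0.197, 0.1662]
tool_rot: [3.14, -0.018, 0.002]
contact_force: [0.5, -0.2, -1.6]
opening: 0.0214
```

>>> move_arm(deltas=[-1, 0, 0, 0, 0, -1, 0, 0, 0, 0])

```text
t: 22.6
tool_pos: [0.562, 0.1978, 0.1663]
tool_rot: [3.14, -0.016, 0.002]
contact_force: [1.0, 0.8, 0.1]
opening: 0.0212
```

```bash
python3 s.py .5625 .1970 .145
```

```text
t 22.6 p [0.56196 0.19779 0.16627] F [0.98 0.83 0.06] open 0.0212 yaw -0.6 zax [ 0.0013 -0.0012 -1.    ]
tipz-depth mm -16.4
delta [0.00052 0.00076 0.02128]
```

>>> move_arm(deltas=[-1, 0.0005, 0.0008, 0.003, 0, -1, 0.0005, 0.0008, 0.008, 0, -1, 0.0005, 0.0008, 0.013, 0, -1, 0.0005, 0.0008, 0.017, 0, -1, 0.0005, 0.0008, 0.021, 0, -1, 0.0005, 0.0008, 0.021, 0, -1, 0.0005, 0.0008, 0.021, 0])

```text
t: 23.3
tool_pos: [0.5624, 0.1969, 0.1451]
tool_rot: [3.14, -0.017, 0.002]
contact_force: [0.2, -0.7, -2.1]
opening: 0.0214
```

>>> move_arm(deltas=[-1, 0, 0.0, 0.0015, 0, -1, 0, 0.0, 0.003, 0, -1, 0, 0, 0.0045, 0, -1, 0, 0, 0.006, 0, -1, 0, 0, 0.0075, 0, -1, 0, 0, 0.009, 0, -1, 0, 0, 0.009, 0])

```text
t: 24.0
tool_pos: [0.5625, 0.197, 0.1361]
tool_rot: [3.14, -0.016, 0.002]
contact_force: [-0.2, 0.8, -1.6]
opening: 0.0212
```

>>> move_arm(deltas=[-1, 0, 0.0, 0.0015, 0, -1, 0, 0.0, 0.003, 0, -1, 0, 0, 0.0045, 0, -1, 0, 0, 0.006, 0, -1, 0, 0, 0.0075, 0, -1, 0, 0, 0.009, 0, -1, 0, 0, 0.01, 0, -1, 0, 0, 0.01, 0])

```text
t: 24.8
tool_pos: [0.5623, 0.1969, 0.1256]
tool_rot: [3.14, -0.017, 0.001]
contact_force: [2.1, 0.3, -0.3]
opening: 0.0214
```

>>> move_arm(deltas=[-1, 0, 0.0, 0.001, 0, -1, 0, 0.0, 0.0025, 0, -1, 0, 0, 0.004, 0, -1, 0, 0, 0.0055, 0, -1, 0, 0, 0.007, 0, -1, 0, 0, 0.0085, 0, -1, 0, 0, 0.01, 0, -1, 0, 0, 0.011, 0, -1, 0, 0, 0.011, 0])

```text
t: 25.7
tool_pos: [0.5622, 0.197, 0.1143]
tool_rot: [3.141, -0.017, 0.001]
contact_force: [1.2, 0.2, 0.8]
opening: 0.0213
```

>>> move_arm(deltas=[-1, 0, 0.0, 0.001, 0, -1, 0, 0.0, 0.002, 0, -1, 0, 0, 0.003, 0, -1, 0, 0, 0.004, 0, -1, 0, 0, 0.0055, 0, -1, 0, 0, 0.007, 0, -1, 0, 0, 0.007, 0])

```text
t: 26.4
tool_pos: [0.5622, 0.197, 0.1069]
tool_rot: [3.141, -0.017, 0.001]
contact_force: [0.5, -0.4, -0.3]
opening: 0.0216
```

>>> move_arm(deltas=[-1, 0, 0, 0.0005, 0, -1, 0, 0, 0.001, 0, -1, 0, 0, 0.001, 0])

```text
t: 26.7
tool_pos: [0.5621, 0.1969, 0.1058]
tool_rot: [3.141, -0.017, 0.0]
contact_force: [-0.0, 0.1, 0.8]
opening: 0.0212
```

>>> move_arm(deltas=[-1, 0, 0, 0.0005, 0, -1, 0, 0, 0.0008, 0, -1, 0, 0, 0.0008, 0])

```text
t: 27.0
tool_pos: [0.5621, 0.197, 0.1049]
tool_rot: [3.141, -0.017, 0.0]
contact_force: [-0.2, 0.6, 1.1]
opening: 0.0213
```

>>> move_arm(deltas=[-1, 0, 0, 0.0005, 0, -1, 0, 0, 0.0008, 0, -1, 0, 0, 0.0008, 0])

```text
t: 27.3
tool_pos: [0.5622, 0.197, 0.1049]
tool_rot: [3.14, -0.017, 0.0]
contact_force: [-2.0, -0.7, 4.7]
opening: 0.0211
```

>>> move_arm(deltas=[-1, 0, 0, 0.0005, 0, -1, 0, 0, 0.0008, 0, -1, 0, 0, 0.0008, 0])

```text
t: 27.6
tool_pos: [0.5622, 0.197, 0.1048]
tool_rot: [3.14, -0.016, -0.0]
contact_force: [-3.2, -1.3, 6.4]
opening: 0.0214
```

Seated: the shoulder stops at 45 mm. Release and retreat.

>>> move_arm(deltas=[-1, 0, 0, 0, 0, -0.3, 0, 0, 0, 0, 0, 0, 0, 0, 0, 0.5, 0, 0, 0, 0, 0.7, 0, 0, 0, 0, 0.7, 0, 0, 0, 0, 0.7, 0, 0, 0, 0])

```text
t: 28.3
tool_pos: [0.5622, 0.197, 0.1048]
tool_rot: [3.14, -0.016, -0.0]
contact_force: [0.7, 0.2, 1.2]
opening: 0.0726
```

>>> move_arm(deltas=[0.7, 0, 0, -0.01, 0, 0.7, 0, 0, -0.03, 0, 0.7, 0, 0, -0.06, 0, 0.7, 0, 0, -0.1, 0, 0.7, -0.03, 0, -0.13, 0, 0.7, -0.06, 0, -0.13, 0, 0.7, -0.06, 0, -0.13, 0, 0.7, -0.06, 0, -0.13, 0, 0.7, -0.06, 0, -0.13, 0])

```text
t: 29.2
tool_pos: [0.5026, 0.1977, 0.2347]
tool_rot: [3.14, -0.017, -0.0]
contact_force: [1.2, 0.1, -0.4]
opening: 0.0724
```

```bash
python3 s.py; python3 - <<'E'
from h import *
K,T,_=cam('wrist')
save('wrist','w5.png');save('scene','s5.png')
a=cv2.imread('pics/w5.png');b=cv2.imread('pics/s5.png')
cv2.imwrite('pics/c5.png',np.hstack([cv2.resize(a,(400,300)),cv2.resize(b[120:300,240:480],(400,300),interpolation=2)]))
Ks,Ts,_=cam('scene')
print('pred handle top centre in wrist',proj(K,T,np.array([.5608,.197,.12])),'scene',proj(Ks,Ts,np.array([.5608,.197,.12])),'axis low',proj(Ks,Ts,np.array([.5608,.197,.06])))
E
```

```text
t 29.2 p [0.5026  0.19769 0.23474] F [ 1.19  0.07 -0.35] open 0.0724 yaw -0.61 zax [-1.0e-04 -1.3e-03 -1.0e+00]
tipz-depth mm -84.8
pred handle top centre in wrist [316.43597207 143.86627309] scene [356.35833622 172.47507138] axis low [355.20902288 196.17916879]
```

View pics/c5.png

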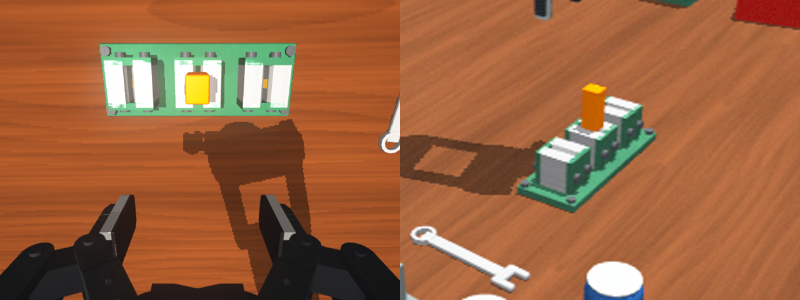

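The gauge stands upright in the middle gap, handle at (197,88) in the wrist half, which is full-image (315,141) against a predicted (316,144). The gripper is clear. I settle the arm and hand in.

>>> move_arm(deltas=[0.7, 0, 0, 0, 0, 0.7, 0, 0, 0, 0, 0.7, 0, 0, 0, 0])

```text
t: 29.6
tool_pos: [0.5028, 0.1976, 0.2341]
tool_rot: [3.14, -0.017, -0.002]
contact_force: [0.2, -0.1, -0.8]
opening: 0.0728
```

```bash
python3 -c "
from h import *
print(order.finish_job(),get_obs()['t'])"
```

```text
the job is handed in; nothing more can be done
the job is handed in; nothing more can be done
```

The feeler gauge is standing in the middle gap, pushed fully home and released. I handed the job in at about 29.6 s of the 72 s allowed; the hand-in gave no verdict.

- **Drawing it out:** I took the orange gauge by its handle and lifted it straight up out of the stand. The purple look-alikes were left alone.
- **gap0 (nearest the stand):** it jammed at 28 mm, with about 9 N on the wrist and no further travel.
- **gap1 (middle):** it passed 28 mm and I took it to about 32 mm with only light drag.
- **gap2 (last):** it jammed at 28 mm, with about 7 N.
- **Pushing home:** I went back to gap1 and lowered the gauge until the shoulder stopped on the jaws at about 45 mm. The highest reading there was about 6 N, and the force readings stayed well under 32 N throughout.

**Last checks:** the final pictures show the gauge upright in the middle gap with its handle within about 3 pixels of the predicted spot. The gripper is open and clear. I did not re-measure the wrench, tin and spray can at the end; the arm never went near the tin or spray can and crossed the wrench well above it. No check failed. The one disagreement was a small placement error of 1 to 3 mm after longer moves, which I corrected before gripping and before each insertion.

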